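# Coil on the tester, enabling plunger held half way

## Task

Lift the tallest of the three wound coils straight up off its spindle on the rack, set it fully down over the core post of the coil tester without dropping it, and let go of it. Then, with the fingertips, press the tester's spring-loaded mushroom plunger down half way, until its top is level with the top of the gauge pin beside it - never to the bottom, where it trips - and finish while still holding it there. Leave the other two coils alone, and the small things lying between rack and tester.

Things in the scene. Friction and masses are not known exactly. Their poses are not given: they have to be found in the camera images.
- coil_tall: the coil to test: upright bobbin with copper winding between two thin black flanges, 48 mm outer diameter, 45 mm tall, 18 mm bore right through, 0.11 to 0.22 kg; origin on its axis at its underside, z up the axis. It stands over one of the three spindles of the rack (which one varies)
- coil_short: a coil to leave alone, on another spindle: 48 mm diameter, 25 mm tall, 18 mm bore; origin on its axis at its underside
- coil_wide: a coil to leave alone, on another spindle: 64 mm diameter, 20 mm tall, 18 mm bore; origin on its axis at its underside
- rack: fixed aluminium plate 200 x 200 x 15 mm; origin at the centre of its underside on the bench, z up. Three equal steel spindles, 10 mm diameter, rise from its top to 80 mm above the bench (65 mm above the plate) at plate (x, y) = (-55, -60), (-55, 60) and (60, 0) mm. The coils rest on the plate, 15 mm above the bench. The rack may stand on the left or on the right, the tester on the other side
- tester: fixed pale grey coil tester, a flat housing 200 x 200 mm and 45 mm high; origin at the centre of its underside on the bench, x away from the robot, z up. On top, 120 mm apart: the core post at tester (x, y) = (0, 60) mm and the plunger at (0, -60) mm. A dark display ridge 30 mm high, 90 mm long, stands along the far edge at x = 82 to 94, y = 0 to 90 mm
- seat (a point): centre of the top face of the black seat disc (60 mm diameter, 49 mm above the bench) on which the coil must stand; the steel core post, 12 mm diameter with a tapered tip, rises 30 mm from this point. z up
- plunger_top (a point): centre of the top of the mushroom plunger's black cap (36 mm diameter, 11 mm thick, on a 14 mm stem); it moves with the plunger. 95 mm above the bench when not pressed
- gauge_pin_top (a point): centre of the top of the fixed steel gauge pin, 10 mm diameter, 36 mm from the plunger's axis on the tester's +x side; 83 mm above the bench, which is the height of the cap's top when it is pressed half way (12 mm)
- plunger (a joint): travel of the plunger, m: 0 up (its rest), 0.012 half way, 0.024 at the bottom stop. It moves straight down against a spring: about 3 N starts it, 7.5 N holds it half way, 12 N reaches the bottom; it springs back up when let go
- screwdriver: bystander: screwdriver 170 mm long lying between rack and tester
- ring_gauge: bystander: steel ring, 44 mm diameter, 18 mm tall, lying between rack and tester; origin at its underside
- climate_meter: bystander: white climate meter 28 x 75 x 70 mm standing at the far end of the gap between rack and tester; origin at its underside

How it is judged:
On the way, in this order (a step that is already met when the one before it is completed fails the run):
1. the tall coil is lifted clear of its spindle (height (world z) of coil_tall above 0.082 m), for 0.1 s.
2. the tall coil is fully down over the core post and let go, plunger up (horizontal distance between coil_tall and seat below 0.005 m and z of coil_tall in the frame of seat between -0.003 and 0.003 m and angle between coil_tall's own z axis and vertical below 0.08 rad and contact force between the fingers and coil_tall below 0.1 N and value of joint plunger below 0.003 m), for 0.2 s.
3. the fingers hold the plunger half way down (horizontal distance between coil_tall and seat below 0.005 m and z of coil_tall in the frame of seat between -0.003 and 0.003 m and angle between coil_tall's own z axis and vertical below 0.08 rad and contact force between the fingers and coil_tall below 0.1 N and value of joint plunger between 0.008 and 0.016 m and contact force between the fingers and plunger above 1 N), for 0.5 s.
At the end, for the whole second after the job is handed in: Fingers press the plunger (over 1 N) at 12 mm travel, within 4 mm; the tall coil stands over the core post (within 5 mm sideways, 3 mm in height of the seat, tilt under 0.08 rad), untouched by the fingers; the other two coils are within 15 mm of their starts (all of step 3 and distance of each of coil_short, coil_wide from where it was at the start of the episode below 0.015 m); the arm keeps its last pose, push and grip.
It fails at once if the plunger is driven to its bottom stop (past 21.5 mm) (value of joint plunger above 0.0215 m).
It fails at once if the tall coil is let go more than 12 mm above its seat (horizontal distance between coil_tall and seat below 0.03 m and z of coil_tall in the frame of seat above 0.012 m and contact force between the fingers and coil_tall below 0.05 N).
It fails at once if another coil is moved (more than 15 mm) (not (distance of coil_short from where it was at the start of the episode below 0.015 m) or not (distance of coil_wide from where it was at the start of the episode below 0.015 m)).
It fails at once if a bystander is pushed about (more than 30 mm) (distance of any of screwdriver, ring_gauge, climate_meter from where it was at the start of the episode above 0.03 m).
It also fails if it takes over 48 s, if anything falls off the work surface, if the arm or the gripper's body presses on something with over 40 N, if the wrist force passes 120 N, or if a joint passes its speed limit or range.

## Robot

A 6-joint arm with a two-finger parallel gripper is mounted at the origin on the work surface. World frame = base frame: x ahead of the robot, y to its left, z up, the work surface at z = 0. Lengths are in m, angles in rad, forces in N, time in s.
With the tool pointing down it reaches from about 0.35 to 0.85 m from the base axis. Payload 8.1 kg.
Tool frame: the origin (TCP) lies midway between the tips of the shut fingers; the grasp point (between the pads) lies robot.grip_depth behind it (robot.grip_depth is the distance from the TCP to the grasp point, in m); z points along the fingers, y is the line along which they close (so a half turn about z gives the same grasp; the last joint's range is limited). The gripper opens to 93 mm and grips with 3 to 60 N. Pads are 15 mm wide; open, the fingers measure 128 mm over their backs; the gripper's body (75 mm by 188 mm) begins 65 mm behind the grasp point.
Start: joints at [-1.36, 0.13, 1.488, -0, 1.523, -0.085], TCP at [0.175, -0.574, 0.219] pointing down, gripper open.
Joint ranges: [-2.96, 2.96], [-0.89, 2.26], [0.02, 2.5], [-1.34, 4.48], [0, 2.73], [-2.66, 2.66]. Speed limits (rad/s): [2.39, 2.39, 2.79, 3.14, 3.14, 3.14].

## Interface

Orientations are given as a rotation vector (axis times angle).
In Python, from plant import robot gives the robot as it stands.
- The arm moves only by the tool carry_out, never from a script. Its argument "rows" is a list of rows, each a list of 6 numbers: the shift along the tool's x, y, z in m, then the turn, a rotation vector about the tool's x, y, z in degrees. A call has 1 to 12 rows; each row is the pose to reach, as a shift and turn from the pose commanded when the call began, along the tool's axes at that moment; what a row does not reach only later rows make up. A row lasts 1/8 s, in which the tool goes at most 62.5 mm and 10.7 degrees, less where a joint would pass 70% of its speed; a pose out of reach is approached as far as the arm can. A call with a gripper value outside its range is refused whole. "jaw" is the closure in counts, from 0 (fully open) to 255 (shut), set as the call begins (left out, the last holds). The fingers move at their own pace and stop on an object; "force" is the grip in N (left out, the last holds). Time passes only in rows, so rows that repeat a pose let the fingers close. It gives the time, the measured TCP pose, the force, the opening and the grip force at its end, in the units of the state.
- robot.read_state(): the state, without advancing time (a new reading comes with each control period).
- robot.read_camera(name): name is "scene" or "top" or "wrist"; returns the picture (384x512x3 uint8, red, green, blue); there is no depth.
- robot.camera_model(name): a dict with "fx", "fy", "cx", "cy" (pixels), "dist" ([k1, k2, p1, p2, k3] as OpenCV has them; the pictures are not rectified), "R" (3x3) and "t" (3): a world point X has camera coordinates R X + t; the wrist camera has in their place "mount" (4x4, takes a point from camera to tool coordinates, whose origin is the TCP and whose axes are the flange's). Camera axes: x right, y down, z forward; pixel columns grow to the right and rows downward; lengths in m; the calibration is good to about 2 mm. A picture is of the moment at which its call begins: read the wrist's pose just before it. camera_model takes no time and is no camera call.
- robot.close_job(): hands the job in; it is judged then, once.
Trained networks look in the newest picture that a camera, given by its name, has taken for a name from the list of things; names that differ only in an ending like _2 or _b are one class to them, and where a whole thing is asked for, a point or a joint stands for the part that bears it (a point fixed in the world has none). Each returns a list of dicts, best first, with "conf" (0 to 1); they miss things now and then, are a little off and sometimes report something else, mostly with a low value. They report only what shows in the picture. A call takes as long as a camera call.
- robot.outline_of(camera, target): "pixels" (384x512 bool, what is visible of it) and "pixel" ([column, row] in pixels, amid what is visible of it).
The state is a dict: "t": time; "q": joint angles; "dq": joint speeds; "joint_torque": joint torques, N m; "tool_pos": TCP position; "orientation": TCP orientation; "force": force on the tool from outside, world axes, zero at the start; "wrist_torque": the same for the moment, N m; "opening": finger opening in m; "gripper_force": force on a finger pad.
Only numpy, scipy, OpenCV 4.12 (cv2) and the standard library are available. Lean on these libraries where they do the work, as an engineer would, in place of code of your own. Each camera call takes 0.05 s, during which the arm holds its last target. There are 200 camera calls.

## Working session

There is one attempt and no reset: what is moved stays moved. The work goes in short steps, Python scripts to look and compute and a tool call to move; the robot and the scene stay as the last step left them, time stands still between calls to the robot, and variables do not carry over. Pictures are saved under pics/ and viewed, at most 10 in all, crops included, and the job is handed in when it is done.

Besides the shell and the picture viewer there is one more tool, called after "Emit:" as name(argument=value, ...) on one line, values as JSON. carry_out: Moves the arm, as the interface text tells. Its arguments: {"type":"object","properties":{"rows":{"type":"array"},"jaw":{"type":"number"},"force":{"type":"number"}},"required":["rows"]}

```bash
ls; mkdir -p pics; cat > h.py <<'E'
import numpy as np, cv2
from plant import robot
from scipy.spatial.transform import Rotation as Ro
def cam(n, s=None):
    m=robot.camera_model(n); K=np.array([[m['fx'],0,m['cx']],[0,m['fy'],m['cy']],[0,0,1]]); d=np.array(m['dist'],float)
    if 'mount' in m:
        M=np.array(m['mount']); T=np.eye(4); T[:3,:3]=Ro.from_rotvec(s['orientation']).as_matrix(); T[:3,3]=s['tool_pos']
        W=np.linalg.inv(T@M); return K,d,W[:3,:3],W[:3,3]
    return K,d,np.array(m['R']),np.array(m['t'])
def ray(c,px,z):
    K,d,R,t=c; u=cv2.undistortPoints(np.array([[px]],float),K,d)[0,0]
    o=-R.T@t; v=R.T@np.array([u[0],u[1],1]); return o+v*(z-o[2])/v[2]
def proj(c,P):
    K,d,R,t=c; return cv2.projectPoints(np.array(P,float).reshape(-1,3),cv2.Rodrigues(R)[0],t,K,d)[0][:,0]
def shot(n):
    s=robot.read_state(); return s,robot.read_camera(n),cam(n,s)
def save(im,f): cv2.imwrite('pics/'+f,im[:,:,::-1])
E
python3 - <<'E'
from h import *
s=robot.read_state();print(s,robot.grip_depth)
a=robot.read_camera('top')
for n in ['coil_tall','coil_short','coil_wide','tester','rack','plunger_top','gauge_pin_top','seat','ring_gauge','screwdriver','climate_meter']:
    print(n,[(round(o['conf'],2),np.round(o['pixel'],1)) for o in robot.outline_of('top',n)][:3])
b=robot.read_camera('scene')
save(np.hstack([a,b])if 0 else a,'top.png');save(b,'scene.png')
for n in('top','scene'):
    c=cam(n);print(n,-c[2].T@c[3],c[2])
E
```

```text
pics
{'t': 0.0, 'q': array([-1.36039979e+00,  1.31126081e-01,  1.48928307e+00,  6.30807552e-06,
        1.52299079e+00, -8.53788813e-02]), 'dq': array([-2.07993762e-04, -9.08801872e-04,  6.40167633e-05, -5.94127382e-05,
        1.14819203e-03,  6.96778083e-04]), 'joint_torque': array([ 4.73071450e-04, -5.59839821e+01, -4.91762888e+01,  7.67348078e-02,
        3.54976289e-02, -1.82950712e-04]), 'tool_pos': array([ 0.17480591, -0.57337828,  0.21760632]), 'orientation': array([-3.10551631e+00, -4.62644940e-01,  1.67364860e-04]), 'force': array([ 0.63151125, -0.83799515, -0.68986677]), 'wrist_torque': array([ 0.02599752, -0.01987919, -0.01492099]), 'gripper_force': 0.0, 'opening': 0.09266255245093485} 0.0188
coil_tall [(0.61, array([161.2, 242.5]))]
coil_short [(0.73, array([116.5, 235.3]))]
coil_wide [(0.94, array([152.1, 197.2])), (0.29, array([347.5, 230.4]))]
tester [(0.92, array([349. , 226.5])), (0.62, array([251.8, 246.9]))]
rack [(0.78, array([140.4, 216.8]))]
plunger_top [(0.43, array([379.9, 232.2]))]
gauge_pin_top [(0.56, array([346.3, 230.1]))]
seat [(0.76, array([351. , 231.2]))]
ring_gauge [(0.52, array([255.8, 184.3]))]
screwdriver [(0.56, array([252.1, 248.8]))]
climate_meter [(0.66, array([237.5, 139.7]))]
top [ 0.518428   -0.00673624  0.98398506] [[ 0.01343903 -0.99969602  0.02067039]
 [-0.99755984 -0.01482098 -0.06822538]
 [ 0.068511   -0.01970307 -0.99745578]]
scene [ 1.34149798 -0.14203449  0.94288488] [[ 0.16115631  0.98686437 -0.01128532]
 [ 0.7322682  -0.12723107 -0.66902582]
 [-0.66167358  0.09955385 -0.74315348]]
```

```bash
python3 - <<'E'
import cv2
a=cv2.imread('pics/top.png')
cv2.imwrite('pics/top2.png',cv2.resize(a[130:310,70:450],None,fx=2.1,fy=2.1,interpolation=2))
E
```

```text
(no output)
```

View pics/top2.png

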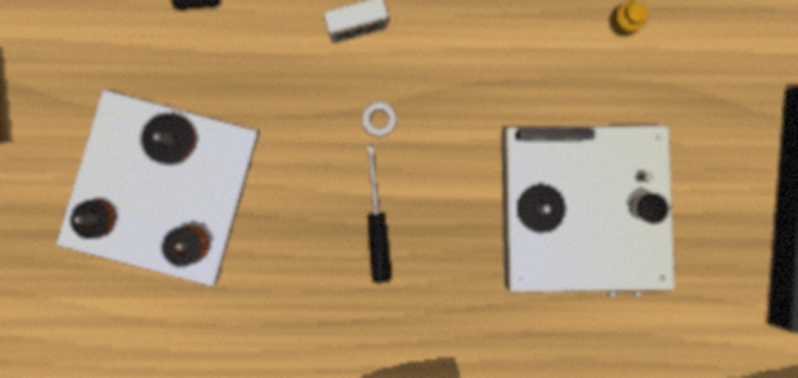

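View pics/scene.png

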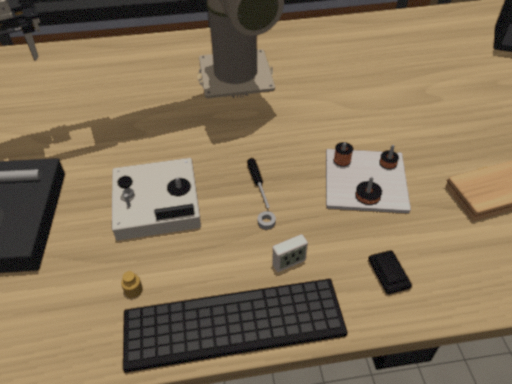

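The rack is on the left (+y) and the tester on the right. The tall coil is on the rack's near-right spindle, at about (159, 247) in the top view and (344, 152) in the scene view. The seat is at about (328, 229) in the top view and the plunger cap at about (380, 229).

```bash
python3 - <<'E'
from h import *
a=cv2.imread('pics/top.png'); c=cam('top')
def fit(L,P):
    # 2D rigid
    L=np.array(L);P=np.array(P)[:,:2];l=L.mean(0);p=P.mean(0)
    U,S,V=np.linalg.svd((L-l).T@(P-p));R=V.T@U.T
    if np.linalg.det(R)<0:V[1]*=-1;R=V.T@U.T
    t=p-R@l;print('yaw',np.degrees(np.arctan2(R[1,0],R[0,0])),'t',t,'res mm',np.round(1e3*(L@R.T+t-P),1).tolist());return R,t
f=lambda q:(70+(q[0]+.5)/2.1-.5,130+(q[1]+.5)/2.1-.5)
g=[[.1,.1],[.1,-.1],[-.1,-.1],[-.1,.1]]
R,t=fit(g,[ray(c,f(q),.015) for q in [(104,90),(258,130),(214,285),(58,243)]])
for s in [(-.055,-.06),(-.055,.06),(.06,0)]: P=R@s+t;print('spindle',P,proj(c,[*P,.08]))
R,t=fit(g,[ray(c,f(q),.045) for q in [(506,127),(667,127),(673,290),(510,290)]])
for s,z in [((0,.06),.079),((0,-.06),.095),((.036,-.06),.083)]: P=R@s+t;print('tester',P,proj(c,[*P,z]))
print(ray(c,f((653,207)),.095),ray(c,f((541,208)),.049))
E
```

```text
yaw -14.191822897956646 t [0.52282151 0.26142337] res mm [[2.8, 0.9], [0.7, -1.5], [-1.6, -1.3], [-1.9, 1.9]]
spindle [0.45478995 0.21673885] [[155.62335287 246.78843287]]
spindle [0.48421024 0.33307649] [[107.15063799 233.99783953]]
spindle [0.58099033 0.24671323] [[144.9090651  194.39776838]]
yaw 1.1438492127897077 t [ 0.5037906  -0.26469181] res mm [[1.3, 1.2], [2.4, -2.2], [-1.2, -1.5], [-2.5, 2.5]]
tester [ 0.50259284 -0.20470377] [[329.52333738 229.11877525]]
tester [ 0.50498835 -0.32467986] [[380.77657939 228.97778749]]
tester [ 0.54098118 -0.3239612 ] [[378.56699682 214.09934445]]
[ 0.50658735 -0.32449068  0.095     ] [ 0.5028298  -0.20577812  0.049     ]
```

```bash
cat >> h.py <<'E'
def go(P,yaw=1.1):
    "shift/turn in the tool frame to TCP P, tool down, tool x at yaw deg"
    s=robot.read_state(); R=Ro.from_rotvec(s['orientation']); T=Ro.from_euler('z',yaw,degrees=True)*Ro.from_rotvec([np.pi,0,0])
    print('t',round(s['t'],2),'at',np.round(s['tool_pos'],4),'mm',np.round(1e3*R.inv().apply(np.array(P)-s['tool_pos']),1),'deg',np.round((R.inv()*T).as_rotvec(degrees=True),2))
E
python3 - <<'E'
from h import *
m=robot.camera_model('wrist');print(np.round(m['mount'],3),m['fx'])
go([.48,-.265,.30]); go([.42,.217,.25])
E
```

```text
[[-0.    -0.97  -0.243  0.067]
 [ 1.    -0.     0.001  0.001]
 [-0.001 -0.243  0.97  -0.165]
 [ 0.     0.     0.     1.   ]] 342.4114848295573
t 0.65 at [ 0.1749 -0.574   0.2187] mm [ 381.9 -206.6  -81.3] deg [1.000e-02 0.000e+00 1.585e+01]
t 0.65 at [ 0.1749 -0.574   0.2187] mm [ 465.  -685.2  -31.4] deg [1.000e-02 0.000e+00 1.585e+01]
```

Emit:
carry_out(rows=[[0.41, -0.198, -0.081, 0, 0, 15.9], [0.41, -0.198, -0.081, 0, 0, 15.9], [0.41, -0.198, -0.081, 0, 0, 15.9], [0.41, -0.198, -0.081, 0, 0, 15.9], [0.41, -0.198, -0.081, 0, 0, 15.9], [0.41, -0.198, -0.081, 0, 0, 15.9], [0.41, -0.198, -0.081, 0, 0, 15.9], [0.41, -0.198, -0.081, 0, 0, 15.9], [0.41, -0.198, -0.081, 0, 0, 15.9], [0.41, -0.198, -0.081, 0, 0, 15.9], [0.41, -0.198, -0.081, 0, 0, 15.9]], jaw=0)

```text
t: 2.02
tool_pos: [0.5085, -0.266, 0.2994]
orientation: [-3.141, -0.026, 0.001]
force: [0.1, -0.2, -0.1]
opening: 0.0931
gripper_force: 0.0
```

```bash
python3 - <<'E'
from h import *
s,a,c=shot('wrist');save(a,'w1.png')
print(s['tool_pos'],s['dq'].round(3))
np.savez('w1.npz',K=c[0],d=c[1],R=c[2],t=c[3])
for n,z in [('seat',.049),('plunger_top',.095),('gauge_pin_top',.083)]:
    for o in robot.outline_of('wrist',n)[:2]: print(n,o['conf'],o['pixel'],ray(c,o['pixel'],z))
print(proj(c,[[.5026,-.2047,.079],[.5026,-.2047,.049],[.505,-.3247,.095],[.541,-.324,.083]]))
go([.42,.217,.25]); go([.49,.217,.25])
E
```

```text
[ 0.50851297 -0.26595829  0.29935538] [-0.001 -0.001 -0.001  0.003  0.002  0.003]
seat 0.77 [257.9, 160.0] [ 0.5140567  -0.26796493  0.049     ]
plunger_top 0.98 [310.1, 175.3] [ 0.50490472 -0.32543838  0.095     ]
gauge_pin_top 0.85 [258.2, 164.6] [ 0.51386825 -0.26819676  0.083     ]
[[202.62727592 172.9402452 ]
 [206.36616264 168.46631789]
 [309.43689187 175.20326475]
 [308.84304251 141.31100422]]
t 2.23 at [ 0.5089 -0.2657  0.2996] mm [ -80.7 -484.1   49.6] deg [-0.    0.01 -0.13]
t 2.23 at [ 0.5089 -0.2657  0.2996] mm [ -10.7 -482.9   49.6] deg [-0.    0.01 -0.13]
```

View pics/w1.png

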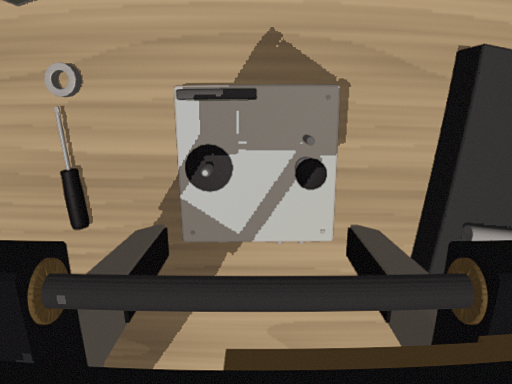

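The image shows the seat disc at about (209, 168), the post tip at about (206, 173) and the plunger cap at about (311, 173). All three agree with the top-view fit to within a few mm.

Emit:
carry_out(rows=[[-0.06, -0.484, 0.05, 0, 0, 0], [-0.06, -0.484, 0.05, 0, 0, 0], [-0.06, -0.484, 0.05, 0, 0, 0], [-0.06, -0.484, 0.05, 0, 0, 0], [-0.06, -0.484, 0.05, 0, 0, 0], [-0.06, -0.484, 0.05, 0, 0, 0], [-0.06, -0.484, 0.05, 0, 0, 0], [-0.06, -0.484, 0.05, 0, 0, 0], [-0.06, -0.484, 0.05, 0, 0, 0], [-0.06, -0.484, 0.05, 0, 0, 0], [-0.06, -0.484, 0.05, 0, 0, 0]])

```text
t: 3.6
tool_pos: [0.441, 0.2166, 0.2499]
orientation: [3.141, 0.026, 0.001]
force: [1.1, -0.9, 0.5]
opening: 0.0932
gripper_force: 0.0
```

```bash
python3 - <<'E'
from h import *
s,a,c=shot('wrist');save(a,'w2.png')
print(s['tool_pos'],s['dq'].round(3))
np.savez('w2.npz',K=c[0],d=c[1],R=c[2],t=c[3])
for n,z in [('coil_tall',.06),('coil_short',.04),('coil_wide',.035)]:
    for o in robot.outline_of('wrist',n)[:2]: print(n,o['conf'],o['pixel'],ray(c,o['pixel'],z))
print(proj(c,[[.4548,.2167,.08],[.4548,.2167,.06]]))
# tester from w1
b=cv2.imread('pics/w1.png');z=np.load('w1.npz');c1=(z['K'],z['d'],z['R'],z['t'])
g=b.max(2)
for x0,x1,y0,y1,h in [(180,240,140,195,.049),(290,330,155,192,.095)]:
    m=(g[y0:y1,x0:x1]<60).astype(np.uint8)
    m=cv2.morphologyEx(m,cv2.MORPH_CLOSE,np.ones((5,5)))
    C=max(cv2.findContours(m,0,2)[0],key=cv2.contourArea)
    P=np.array([ray(c1,(p[0][0]+x0,p[0][1]+y0),h)[:2] for p in C]);(q,r)=cv2.minEnclosingCircle(P.astype(np.float32))
    A=np.c_[2*P,np.ones(len(P))];w=np.linalg.lstsq(A,(P**2).sum(1),rcond=None)[0]
    print('circle',q,r,'ls',w[:2],np.sqrt(w[2]+w[0]**2+w[1]**2))
E
```

```text
[0.44104819 0.21663912 0.24985729] [-0.006 -0.001  0.001  0.002  0.     0.003]
coil_tall 0.58 [249.3, 162.3] [0.45315528 0.2238908  0.06      ]
coil_short 0.74 [154.4, 124.0] [0.49068876 0.32786614 0.04      ]
coil_short 0.26 [217.7, 92.1] [0.5247587  0.25863415 0.04      ]
coil_wide 0.89 [234.4, 32.2] [0.58628479 0.24152319 0.035     ]
[[256.16984372 163.84537694]
 [256.19838888 160.84812371]]
circle (0.503858208656311, -0.2067471295595169) 0.029203757643699646 ls [ 0.50386681 -0.20683446] 0.028312293329619345
circle (0.5069980025291443, -0.3257233798503876) 0.017459513619542122 ls [ 0.50705771 -0.32581073] 0.01669143824785785
```

View pics/w2.png

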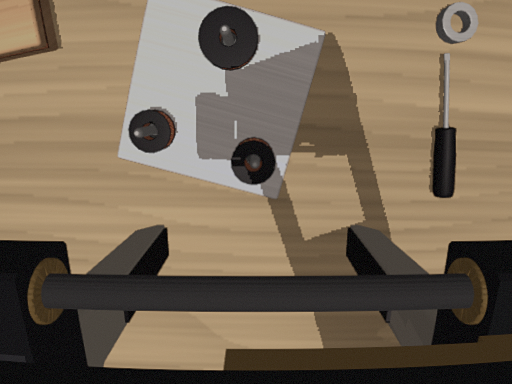

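```bash
python3 - <<'E'
from h import *
b=cv2.imread('pics/w2.png');z=np.load('w2.npz');c=(z['K'],z['d'],z['R'],z['t'])
g=b.max(2);x0,x1,y0,y1=222,285,132,192
for th in(50,65):
    m=(g[y0:y1,x0:x1]<th).astype(np.uint8)
    m=cv2.morphologyEx(m,cv2.MORPH_OPEN,np.ones((7,7)));m=cv2.morphologyEx(m,cv2.MORPH_CLOSE,np.ones((5,5)))
    C=max(cv2.findContours(m,0,2)[0],key=cv2.contourArea)
    P=np.array([ray(c,(p[0][0]+x0,p[0][1]+y0),.06)[:2] for p in C]);(q,r)=cv2.minEnclosingCircle(P.astype(np.float32))
    A=np.c_[2*P,np.ones(len(P))];w=np.linalg.lstsq(A,(P**2).sum(1),rcond=None)[0]
    print(cv2.boundingRect(C),'circle',q,r,'ls',w[:2],np.sqrt(w[2]+w[0]**2+w[1]**2))
cr=b[100:220,180:340];cv2.imwrite('pics/w2c.png',cv2.resize(cr,None,fx=5,fy=5,interpolation=cv2.INTER_CUBIC))
E
```

```text
(10, 9, 43, 43) circle (0.4536449611186981, 0.22001805901527405) 0.023571094498038292 ls [0.45456029 0.21884764] 0.019701895422037968
(10, 9, 43, 43) circle (0.45393145084381104, 0.2207217961549759) 0.024148276075720787 ls [0.45371904 0.22003636] 0.022889978442961558
```

View pics/w2c.png

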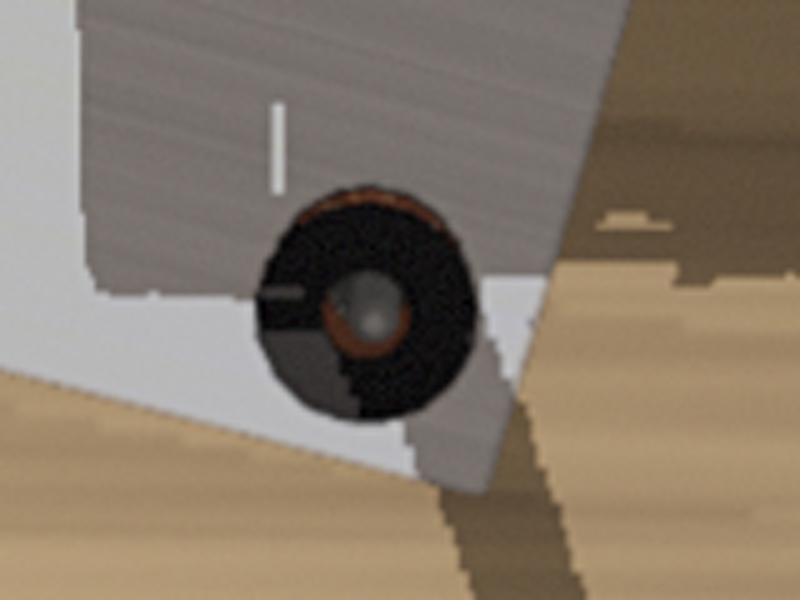

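The tall coil's top flange is centred at about (253, 162) with the spindle tip inside the bore, which puts the coil at about (0.4535, 0.2198). I'll descend over it and grip.

Emit:
carry_out(rows=[[0.0125, -0.003, 0.05, 0, 0, 0], [0.0125, -0.003, 0.1, 0, 0, 0], [0.0125, -0.003, 0.15, 0, 0, 0], [0.0125, -0.003, 0.19, 0, 0, 0], [0.0125, -0.003, 0.215, 0, 0, 0], [0.0125, -0.003, 0.228, 0, 0, 0], [0.0125, -0.003, 0.228, 0, 0, 0], [0.0125, -0.003, 0.228, 0, 0, 0]])

```text
t: 4.8
tool_pos: [0.4541, 0.2213, 0.023]
orientation: [-3.141, -0.028, -0.003]
force: [0.0, -0.6, 1.7]
opening: 0.0931
gripper_force: 0.0
```

Emit:
carry_out(rows=[[0, 0, 0, 0, 0, 0], [0, 0, 0, 0, 0, 0], [0, 0, 0, 0, 0, 0], [0, 0, 0, 0, 0, 0], [0, 0, 0, 0, 0, 0], [0, 0, 0, 0, 0, 0], [0, 0, 0, 0, 0, 0], [0, 0, 0, 0, 0, 0]], jaw=255, force=20)

```text
t: 5.8
tool_pos: [0.453, 0.221, 0.0216]
orientation: [-3.141, -0.029, 0.0]
force: [-0.1, 0.6, 0.6]
opening: 0.0467
gripper_force: 20.0
```

Emit:
carry_out(rows=[[0, 0, -0.01, 0, 0, 0], [0, 0, -0.03, 0, 0, 0], [0, 0, -0.06, 0, 0, 0], [0, 0, -0.09, 0, 0, 0], [0, 0, -0.11, 0, 0, 0], [0, 0, -0.12, 0, 0, 0], [0, 0, -0.12, 0, 0, 0], [0, 0, -0.12, 0, 0, 0]], force=30)

```text
t: 6.8
tool_pos: [0.4524, 0.2208, 0.1406]
orientation: [3.141, 0.029, -0.002]
force: [0.5, -0.6, -2.7]
opening: 0.047
gripper_force: 30.0
```

```bash
python3 - <<'E'
from h import *
s,a,c=shot('wrist');save(a,'w3.png');np.savez('w3.npz',K=c[0],d=c[1],R=c[2],t=c[3])
print(s['tool_pos'],s['opening'],s['force'])
for o in robot.outline_of('wrist','coil_tall')[:2]: print(o['conf'],o['pixel'],o['pixels'].sum())
cv2.imwrite('pics/w3c.png',cv2.resize(a[200:384,150:362,::-1],None,fx=3,fy=3))
print('rel',proj(c,[s['tool_pos']+[0,0,.038]]))
go([.5039,-.2068,.1418])
E
```

```text
[0.45235552 0.22077775 0.14055966] 0.04695078638530206 [ 0.5154514  -0.55679313 -2.74471453]
0.59 [257.5, 246.4] 7698
rel [[255.08563085 276.83066983]]
t 6.9 at [0.4522 0.2208 0.1404] mm [ 43.8 428.4  -1.2] deg [ 0.04  0.11 -0.05]
```

View pics/w3.png

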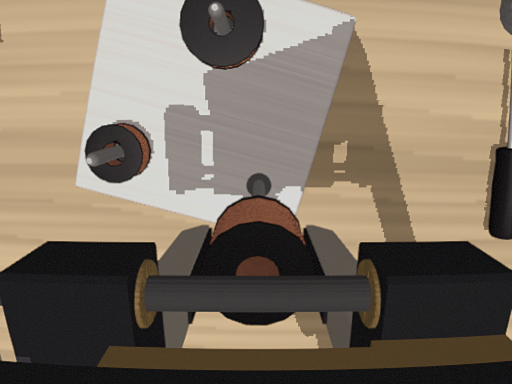

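The coil is held and clear of its spindle. Its flange is centred at about (258, 273) and the bare spindle tip shows at about (258, 185). I'll carry it over the seat.

Emit:
carry_out(rows=[[0.003, 0.03, 0, 0, 0, 0], [0.008, 0.08, 0, 0, 0, 0], [0.013, 0.13, 0, 0, 0, 0], [0.018, 0.18, 0, 0, 0, 0], [0.023, 0.23, 0, 0, 0, 0], [0.028, 0.28, 0, 0, 0, 0], [0.033, 0.33, 0, 0, 0, 0], [0.038, 0.38, 0, 0, 0, 0], [0.041, 0.41, 0, 0, 0, 0], [0.0425, 0.427, 0, 0, 0, 0], [0.0425, 0.427, 0, 0, 0, 0], [0.0425, 0.427, 0, 0, 0, 0]])

```text
t: 8.4
tool_pos: [0.5032, -0.2039, 0.1413]
orientation: [-3.141, -0.03, 0.001]
force: [-0.3, -1.1, -1.6]
opening: 0.0471
gripper_force: 30.0
```

```bash
python3 - <<'E'
from h import *
s,a,c=shot('wrist');save(a,'w4.png');np.savez('w4.npz',K=c[0],d=c[1],R=c[2],t=c[3])
print(s['tool_pos'],s['opening'],s['force'],s['dq'].round(3))
cv2.imwrite('pics/w4c.png',cv2.resize(a[100:350,150:362,::-1],None,fx=2.4,fy=2.4,interpolation=2))
p=s['tool_pos'];print('TCP flange',proj(c,[p+[0,0,.038]]))
print('seat',proj(c,[[.5039,-.2068,.079],[.5039,-.2068,.049]]))
b=a.max(2)
E
```

```text
[ 0.50316018 -0.2039026   0.1412727 ] 0.047069841423924494 [-0.32605669 -1.05954184 -1.56891189] [ 0.009 -0.008  0.001 -0.003 -0.001 -0.004]
TCP flange [[254.95102058 276.74578013]]
seat [[260.01617855 206.83869341]
 [259.6930152  196.0375486 ]]
```

View pics/w4c.png

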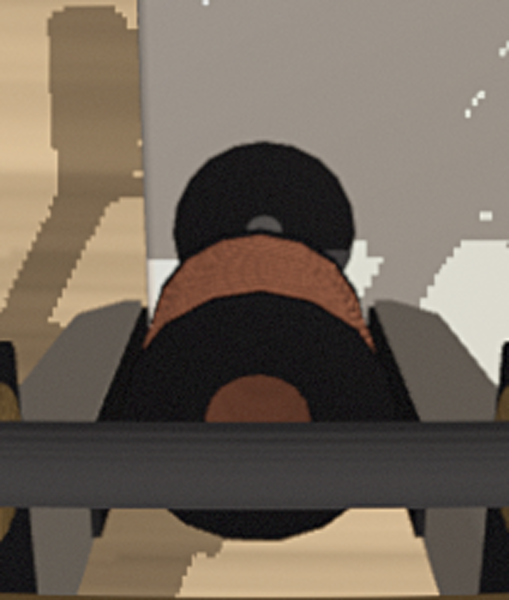

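```bash
python3 - <<'E'
from h import *
z=np.load('w4.npz');c=(z['K'],z['d'],z['R'],z['t'])
from scipy.optimize import least_squares as LS
th=np.linspace(0,2*np.pi,181)
def ext(x,y,r,h):
    q=proj(c,np.c_[x+r*np.cos(th),y+r*np.sin(th),h+0*th]);return q[:,0].min(),q[:,0].max(),q[:,1].min(),q[:,1].max()
k=lambda v:v/2.4
def seat(p):
    e=ext(*p,.03,.049);return [e[0]-(150+k(175)),e[1]-(150+k(355)),e[2]-(100+k(142))]
r=LS(seat,[.504,-.206],x_scale=.01);S=r.x;print('seat',S,r.fun.round(2))
def coil(p):
    e=ext(p[0],p[1],.024,p[2]);b=ext(p[0],p[1],.009,p[2])
    return [e[2]-(100+k(293)),e[3]-(100+k(540)),b[0]-(150+k(205)),b[1]-(150+k(311)),b[2]-(100+k(375))]
r=LS(coil,[.504,-.206,.179],x_scale=.01);C=r.x;print('coil',C,r.fun.round(2));print('need',S-C[:2])
E
```

```text
seat [ 0.502689   -0.20739595] [-1.05  1.05  0.06]
coil [ 0.50203577 -0.20497362  0.17652531] [-0.3   0.23  0.6  -0.6   0.1 ]
need [ 0.00065323 -0.00242233]
```

```bash
python3 - <<'E'
from h import *
go([.5038,-.2063,.0945])
E
```

```text
t 8.45 at [ 0.5033 -0.2038  0.1414] mm [ 0.5  2.5 46.9] deg [-0.04  0.02  0.02]
```

Emit:
carry_out(rows=[[0.0005, 0.0025, 0.01, 0, 0, 0], [0.0005, 0.0025, 0.03, 0, 0, 0], [0.0005, 0.0025, 0.044, 0, 0, 0], [0.0005, 0.0025, 0.044, 0, 0, 0], [0.0005, 0.0025, 0.044, 0, 0, 0]])

```text
t: 9.07
tool_pos: [0.5039, -0.2076, 0.0977]
orientation: [-3.141, -0.029, 0.0]
force: [-0.1, 0.1, -1.7]
opening: 0.0468
gripper_force: 30.0
```

Emit:
carry_out(rows=[[0, 0, 0.006, 0, 0, 0], [0, 0, 0.012, 0, 0, 0], [0, 0, 0.018, 0, 0, 0], [0, 0, 0.024, 0, 0, 0], [0, 0, 0.024, 0, 0, 0]])

```text
t: 9.7
tool_pos: [0.5033, -0.2073, 0.0728]
orientation: [-3.141, -0.029, 0.002]
force: [-0.3, 0.4, -1.7]
opening: 0.0469
gripper_force: 30.0
```

Emit:
carry_out(rows=[[0, -0.0005, 0.004, 0, 0, 0], [0, -0.0005, 0.008, 0, 0, 0], [0, -0.0005, 0.011, 0, 0, 0], [0, -0.0005, 0.014, 0, 0, 0], [0, -0.0005, 0.014, 0, 0, 0]])

```text
t: 10.32
tool_pos: [0.5036, -0.207, 0.0593]
orientation: [-3.141, -0.029, 0.001]
force: [0.2, -0.2, -2.2]
opening: 0.0468
gripper_force: 30.0
```

Emit:
carry_out(rows=[[0, 0, 0.001, 0, 0, 0], [0, 0, 0.002, 0, 0, 0], [0, 0, 0.002, 0, 0, 0]])

```text
t: 10.7
tool_pos: [0.5038, -0.2071, 0.0576]
orientation: [-3.141, -0.029, 0.0]
force: [0.1, -0.8, -1.8]
opening: 0.0465
gripper_force: 30.0
```

Emit:
carry_out(rows=[[0, 0, 0.001, 0, 0, 0], [0, 0, 0.0015, 0, 0, 0], [0, 0, 0.0015, 0, 0, 0]])

```text
t: 11.08
tool_pos: [0.5038, -0.2071, 0.056]
orientation: [-3.141, -0.029, 0.0]
force: [0.2, 0.6, -3.0]
opening: 0.0466
gripper_force: 30.0
```

Emit:
carry_out(rows=[[0, 0, 0.0005, 0, 0, 0], [0, 0, 0.001, 0, 0, 0], [0, 0, 0.001, 0, 0, 0]])

```text
t: 11.45
tool_pos: [0.5039, -0.2071, 0.0556]
orientation: [3.141, 0.029, 0.0]
force: [-3.5, 1.7, 5.7]
opening: 0.047
gripper_force: 30.0
```

Contact at the expected height (TCP z 0.0556). I'll release and go up.

Emit:
carry_out(rows=[[0, 0, 0, 0, 0, 0], [0, 0, 0, 0, 0, 0], [0, 0, 0, 0, 0, 0], [0, 0, 0, 0, 0, 0], [0, 0, 0, 0, 0, 0], [0, 0, 0, 0, 0, 0], [0, 0, 0, 0, 0, 0], [0, 0, 0, 0, 0, 0]], jaw=0)

```text
t: 12.45
tool_pos: [0.5038, -0.2071, 0.0551]
orientation: [-3.141, -0.029, -0.0]
force: [-0.7, 0.3, -0.1]
opening: 0.0927
gripper_force: 0.0
```

Emit:
carry_out(rows=[[0, 0, -0.02, 0, 0, 0], [0, 0, -0.06, 0, 0, 0], [0, 0, -0.11, 0, 0, 0], [-0.005, 0.03, -0.15, 0, 0, 0], [-0.01, 0.06, -0.18, 0, 0, 0], [-0.01, 0.06, -0.18, 0, 0, 0], [-0.01, 0.06, -0.18, 0, 0, 0]])

```text
t: 13.32
tool_pos: [0.4946, -0.2667, 0.234]
orientation: [-3.14, -0.028, 0.002]
force: [0.4, 0.4, -0.7]
opening: 0.0928
gripper_force: 0.0
```

```bash
python3 - <<'E'
from h import *
s,a,c=shot('wrist');save(a,'w5.png')
print(s['tool_pos'],s['opening'],s['force'],s['dq'].round(3))
for n,z in [('coil_tall',.094),('plunger_top',.095),('gauge_pin_top',.083)]:
    for o in robot.outline_of('wrist',n)[:2]: print(n,o['conf'],o['pixel'],ray(c,o['pixel'],z))
print(proj(c,[[.5038,-.207,.094]]))
y0,y1,x0,x1=100,250,130,400
cv2.imwrite('pics/w5c.png',cv2.resize(a[y0:y1,x0:x1,::-1],None,fx=2.9,fy=2.9,interpolation=2))
E
```

```text
[ 0.49461504 -0.26667001  0.23397468] 0.09277858105389608 [ 0.4413938   0.41322386 -0.72818666] [ 0.013  0.01   0.024  0.     0.001 -0.   ]
coil_tall 0.76 [195.7, 165.7] [ 0.51030135 -0.21176194  0.094     ]
coil_tall 0.48 [21.9, 61.5] [ 0.60215597 -0.05738303  0.094     ]
plunger_top 0.88 [319.3, 175.0] [ 0.5039268  -0.32374244  0.095     ]
gauge_pin_top 0.73 [264.2, 154.0] [ 0.52047435 -0.27364274  0.083     ]
[[190.65491929 172.69949782]]
```

View pics/w5c.png

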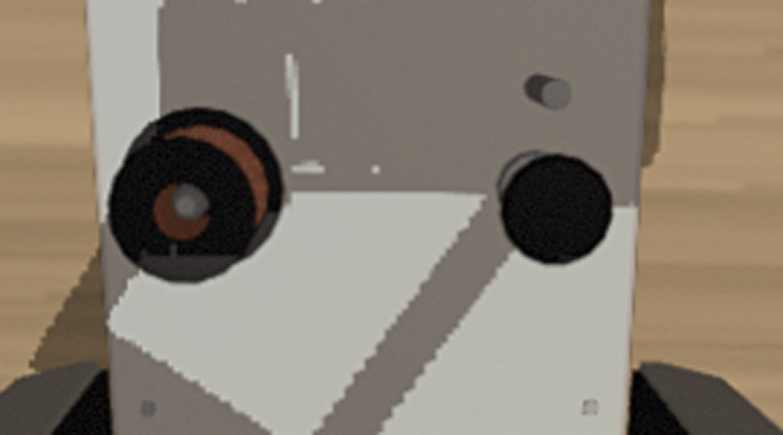

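The coil stands upright over the post, with the bore at about crop (183, 210) and the post tip inside it. The plunger cap is at about (321, 172) and the gauge pin at about (321, 132) in full-image pixels.

```bash
python3 - <<'E'
from h import *
s=robot.read_state();c=cam('wrist',s)
print('coil',ray(c,(193,172.3),.094),'cap',ray(c,(321.2,172),.095),'pin',ray(c,(321.2,131.5),.083))
go([.506,-.325,.110])
E
```

```text
coil [ 0.50396631 -0.20861142  0.094     ] cap [ 0.50663808 -0.32459638  0.095     ] pin [ 0.54205339 -0.32462261  0.083     ]
t 13.53 at [ 0.4945 -0.2661  0.2336] mm [ 10.6  59.3 123.4] deg [-0.09  0.12  0.  ]
```

Emit:
carry_out(rows=[[0.011, 0.059, 0.02, 0, 0, 0], [0.011, 0.059, 0.02, 0, 0, 0], [0.011, 0.059, 0.02, 0, 0, 0], [0.011, 0.059, 0.02, 0, 0, 0], [0.011, 0.059, 0.02, 0, 0, 0], [0.011, 0.059, 0.02, 0, 0, 0], [0.011, 0.059, 0.05, 0, 0, 0], [0.011, 0.059, 0.08, 0, 0, 0], [0.011, 0.059, 0.11, 0, 0, 0], [0.011, 0.059, 0.123, 0, 0, 0], [0.011, 0.059, 0.123, 0, 0, 0], [0.011, 0.059, 0.123, 0, 0, 0]], jaw=255, force=20)

```text
t: 15.02
tool_pos: [0.5079, -0.3267, 0.1138]
orientation: [3.14, 0.029, 0.003]
force: [0.1, -0.0, 1.0]
opening: 0.001
gripper_force: 0.0
```

Emit:
carry_out(rows=[[0, 0, 0.004, 0, 0, 0], [0, 0, 0.008, 0, 0, 0], [0, 0, 0.012, 0, 0, 0], [0, 0, 0.015, 0, 0, 0], [0, 0, 0.017, 0, 0, 0], [0, 0, 0.017, 0, 0, 0]])

```text
t: 15.78
tool_pos: [0.5069, -0.326, 0.0952]
orientation: [-3.141, -0.029, 0.0]
force: [-1.7, 1.8, 2.5]
opening: 0.0005
gripper_force: 1.5
```

Emit:
carry_out(rows=[[0, 0, 0.002, 0, 0, 0], [0, 0, 0.004, 0, 0, 0], [0, 0, 0.006, 0, 0, 0], [0, 0, 0.008, 0, 0, 0], [0, 0, 0.008, 0, 0, 0], [0, 0, 0.008, 0, 0, 0]])

```text
t: 16.52
tool_pos: [0.5071, -0.3262, 0.0874]
orientation: [3.141, 0.029, 0.0]
force: [-2.6, 1.7, 5.4]
opening: 0.0008
gripper_force: 3.0
```

Emit:
carry_out(rows=[[0, 0, 0.0015, 0, 0, 0], [0, 0, 0.003, 0, 0, 0], [0, 0, 0.004, 0, 0, 0], [0, 0, 0.004, 0, 0, 0], [0, 0, 0.004, 0, 0, 0]])

```text
t: 17.15
tool_pos: [0.5072, -0.3262, 0.0836]
orientation: [3.141, 0.029, 0.0]
force: [-2.4, 1.9, 8.3]
opening: 0.0008
gripper_force: 3.7
```

Emit:
carry_out(rows=[[0, 0, 0.0005, 0, 0, 0], [0, 0, 0.0005, 0, 0, 0], [0, 0, 0.0005, 0, 0, 0], [0, 0, 0.0005, 0, 0, 0], [0, 0, 0.0005, 0, 0, 0], [0, 0, 0.0005, 0, 0, 0], [0, 0, 0.0005, 0, 0, 0], [0, 0, 0.0005, 0, 0, 0]])

```text
t: 18.15
tool_pos: [0.5072, -0.3262, 0.0832]
orientation: [3.141, 0.029, 0.001]
force: [-2.8, 2.5, 8.0]
opening: 0.0003
gripper_force: 3.8
```

```bash
python3 - <<'E'
from h import *
a=robot.read_camera('scene');w=robot.read_camera('wrist');s=robot.read_state();print(s['t'],s['tool_pos'],s['force'])
b=cv2.resize(a[140:260,90:220],(390,360),interpolation=cv2.INTER_CUBIC)
save(np.hstack([b,cv2.resize(w[40:340,60:400],(408,360))]),'fin.png')
E
```

```text
18.25 [ 0.50716348 -0.32615957  0.08315397] [-3.09517603  1.69127905  7.35370704]
```

View pics/fin.png

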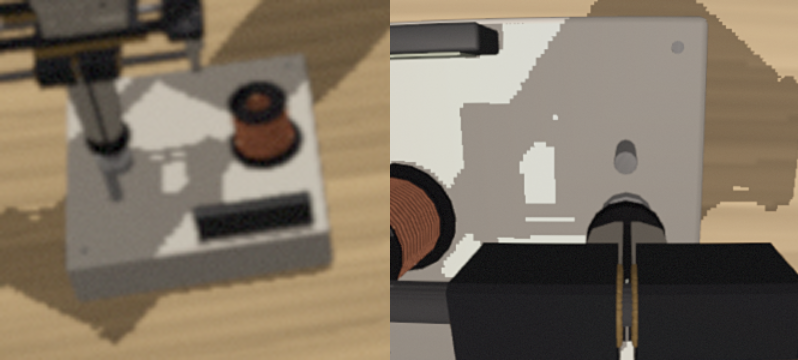

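The left half shows the coil upright and seated at about (263, 125). The shut fingers are pressing the cap at about (107, 135), and nothing touches the coil. The force of about 7.5 N at z 0.083 matches half way, so I'm handing in.

```bash
python3 -c "
from plant import robot
print(robot.close_job())"
```

```text
the job is handed in; nothing more can be done
None
```

The job is handed in (verdict not shown): the tall coil is seated on the core post and let go, and the fingertips are holding the plunger about half way down (TCP z 0.083 m, about 7.5 N).

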